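# Load the splined grinding wheels and close the guard

### The job

Lift the clear guard of the small grinding machine right back, then slide every grinding wheel on the bench onto the splined hub, collar up and in any order, turning each so that its wide keyway finds the hub's wide red spline and it slides fully home. When all are home, lower the guard until it is fully shut, and only then throw the red-knobbed lock lever all the way over, away from the robot. Leave the other things on the bench where they are.

Things in the scene. Friction and masses are not known exactly. Their poses are not given: they have to be found in the camera images.
- machine: White low bench machine, fixed. Origin on the bench under the hub's axis, x away from the robot (hinge side), z up. Base 25 mm high, x -98 to +102, y -139 to +87 mm. Low aluminium walls at y = +-78 mm rise to 47 mm; two hinge posts at x = +88, y = +-62 mm, up to 126 mm.
- hub: Fixed upright splined steel hub (does not turn). Origin: centre of the top of its 42 mm flange, 33 mm above the bench, where the first wheel's underside rests. Its own +x points along the wide red master rib; it is set at a different angle every time. Wheels stack on it, 18 mm each, with about 1.5 mm play, and enter only with the wide keyway over the wide rib (within about 0.1 rad).
- hub_top (a point): Centre of the hub's top, 70 mm above the hub's origin. Core 24 mm across, tapered over the last 5 mm; three ribs reach 17 mm from the axis and end 65 mm above the origin: the master rib, 12 mm wide and red, along the hub's +x, and two steel ones 5 mm wide at +120 and -120 degrees.
- guard (a joint): angle of the clear guard in rad: 0 shut (lying level over the hub), 1.57 standing upright, stop at 1.75. Stiff hinge: it stays where it is left; about 5 N at the bar move it. Shut at the start. The guard is a clear panel 142 x 140 mm with steel edges
- guard_bar (a point): middle of the guard's round red handle bar (12 mm thick, 116 mm long, parallel to the machine's y), 190 mm from the hinge axis, with 34 mm of free space between it and the panel's edge. It moves with the guard: 118 mm above the bench and on the robot's side when shut, 308 mm up when upright. Can be pinched from above throughout, turning between the fingers.
- guard_hinge (a point): middle of the guard's hinge axis, fixed on the machine at its x = +85 mm, 118 mm above the bench; the axis is parallel to the machine's y
- lock (a joint): angle of the lock lever in rad: near 0 leaning to the robot (unlocked), 1.0 is the stop, leaning away from the robot (machine's +x; locked). It stays where it is left; about 1 N at the knob moves it
- lock_tip (a point): centre of the lock lever's red ball knob (26 mm in diameter), 80 mm from the pivot; moves with the lever in the machine's x-z plane from 38 mm on the robot's side of the pivot to 38 mm beyond it, 117 to 127 mm above the bench
- lock_pivot (a point): pivot of the lock lever, on the machine at x = +10, y = -112 mm, 47 mm above the bench
- wheel_white: Grinding wheel, white abrasive rim, lying collar up, about 0.35 kg. Disc 90 mm across, 6 mm thick; on it a square collar 46 mm across flats, sides parallel to the wheel's x and y, its top 18 mm above the underside (12 mm stands above the disc): grip it across two flats. Origin: centre of the underside, z up. Three or four wheels are present; all are alike but for the rim's colour.
- wheel_yellow: Like wheel_white, with a yellow rim. Bore of every wheel: 27 mm across, right through, with one wide keyway (15 mm wide) along the wheel's own +x, marked by a red bar on collar and disc, and two narrow keyways (8 mm wide) at +120 and -120 degrees; all reach 18.5 mm from the axis.
- wheel_blue: Like wheel_white, with a blue rim (bore: see wheel_yellow).
- wheel_brown: Like wheel_white, with a reddish brown rim (bore: see wheel_yellow).
- jar: bystander: small jar with a lid, 62 mm across, 85 mm tall; origin under its centre
- bangle: bystander: green jade bangle lying flat, 78 mm across, 12 mm thick; origin at its centre on the underside
- brush: bystander: brush lying flat, 160 mm long
- wrench: bystander: wrench lying flat, 170 mm long
- basin: bystander: pink bowl 170 mm across, 50 mm high
- jade_block: bystander: block of rough jade 80 x 55 x 42 mm
- bottle: bystander: bottle 64 mm across, 170 mm tall
Not all that is in view belongs to the job. Leave any black, pink or purple look-alike of the wheel_white alone.

How it is judged:
On the way, in this order (a step that is already met when the one before it is completed fails the run):
1. the guard is lifted well back (value of joint guard above 1.2 rad), for 0.2 s.
2. every wheel present is on the hub, keyed on the master spline and fully down (horizontal distance between each of wheel_white, wheel_yellow, wheel_blue, wheel_brown and hub below 0.004 m and z of each of wheel_white, wheel_yellow, wheel_blue, wheel_brown in the frame of hub below 0.059 m and angle between each of wheel_white, wheel_yellow, wheel_blue, wheel_brown's own z axis and vertical below 0.06 rad and angle between the x axis of each of wheel_white, wheel_yellow, wheel_blue, wheel_brown and the x axis of hub, either way round below 0.17 rad and z of any of wheel_white, wheel_yellow, wheel_blue, wheel_brown in the frame of hub below 0.006 m), for 0.3 s.
3. the guard is shut (value of joint guard below 0.07 rad), for 0.2 s.
4. the lock lever is thrown over (value of joint lock above 0.85 rad), for 0.2 s.
At the end, for the whole second after the job is handed in: Every wheel present is stacked on the hub (axis within 4 mm, level, wide keyway on the wide rib, fully down: the lowest within 6 mm of the flange and none more than 59 mm above it), at rest; the guard is shut (within 0.07 rad) and the lock lever is beyond 0.85 rad (all of step 2 and value of joint guard below 0.07 rad and value of joint lock above 0.85 rad and linear speed of each of wheel_white, wheel_yellow, wheel_blue, wheel_brown below 0.02 m/s); the robot touches nothing.
It fails at once if a bystander was pushed more than 8 cm away or tipped (distance of any of jar, bangle, brush, wrench, basin, jade_block, bottle from where it was at the start of the episode above 0.08 m or angle between any of jar, bottle, basin's own z axis and vertical above 0.6 rad).
Of wheel_white, wheel_yellow, wheel_blue, wheel_brown only 3 to 4 are there at a start; the rules pass over those that are not, and their reading is None.
At some moment in a run one of wheel_white, wheel_yellow, wheel_blue, wheel_brown may be knocked a few centimetres aside while the robot is not near it.
It also fails if it takes over 210 s, if anything falls off the work surface, if the arm or the gripper's body presses on something with over 40 N, if the wrist force passes 120 N, or if a joint passes its speed limit or range.

### The arm

A 7-joint arm with a two-finger parallel gripper is mounted at the origin on the work surface. World frame = base frame: x ahead of the robot, y to its left, z up, the work surface at z = 0. Lengths are in m, angles in rad, forces in N, time in s.
With the tool pointing down it reaches from about 0.35 to 0.9 m from the base axis. Payload 8.1 kg.
Tool frame: the origin (TCP) lies between the finger pads; the fingertips stand 11 mm ahead of it and the grasp point (between the pads) lies 8 mm behind it; z points along the fingers, y is the line along which they close (so a half turn about z gives the same grasp; the last joint's range is limited). The gripper opens to 85 mm and grips with 20 to 120 N. Pads are 22 mm wide; open, the fingers measure 114 mm over their backs; the gripper's body (76 mm by 85 mm) begins 54 mm behind the grasp point. The pads swing forward as they close: fully open they stand 13 mm farther back than shut.
Start: joints at [1.208, 0.434, 0.025, 1.573, -0.012, 1.134, -0.075], TCP at [0.161, -0.604, 0.242] pointing down, gripper open.
Joint ranges: [-2.62, 2.62], [-0.44, 2.09], [-1.27, 1.32], [0.08, 2.57], [-1.32, 4.46], [0.12, 2], [-2.74, 2.74]. Speed limits (rad/s): [2.22, 2.22, 3.01, 3.01, 3.14, 3.14, 3.14].

### API

Orientations are given as a unit quaternion [x, y, z, w].
In Python, from station import sensors, snapshot, r, models gives the robot as it stands.
- The arm moves only by the tool carry_out, never from a script. Its argument "steps" is text: rows parted by semicolons, each of 7 numbers parted by spaces: the shift along the tool's x, y, z in mm, then the turn, a rotation vector about the tool's x, y, z in rad, then the opening, from -1 (shut) to 1 (fully open). In form: dx dy dz rx ry rz hand; .... A call has 1 to 20 rows; each row is the pose to reach, as a shift and turn from the pose commanded when the call began, along the tool's axes at that moment; what a row does not reach only later rows make up. A row lasts 1/12 s, in which the tool goes at most 41.7 mm and 7.16 degrees, less where a joint would pass 70% of its speed; a pose out of reach is approached as far as the arm can. A call with a gripper value outside its range is refused whole. The fingers move at their own pace and stop on an object; "squeeze" is the grip in N (left out, the last holds). Time passes only in rows, so rows that repeat a pose let the fingers close. It gives the time, the measured TCP pose, the force, the opening and the grip force at its end, in the units of the state.
- sensors.read_state(): the state, without advancing time (a new reading comes with each control period).
- snapshot(name): name is "scene" or "side" or "wrist"; returns a dict with "frame" (384x512x3 uint8, red, green, blue), "z_map" (384x512 float32, m along the optical axis (not along the pixel's ray), 0 where there is no reading), "vfov" (degrees; the focal length in pixels is half the picture's height over the tangent of half this angle, whatever the lens; pixels are square), "cx", "cy" (the principal point, pixels), "cam_to_world" (4x4, takes a point from camera to world coordinates). Camera axes: x right, y down, z forward; pixel columns grow to the right and rows downward; lengths in m; the calibration is good to about 2 mm. A picture is of the moment at which its call begins.
- r.finish_job(): hands the job in; it is judged then, once.
Trained networks look in a picture, given as the dict that the camera call returned (one of the last four; its "shot" number tells which), for a name from the list of things; names that differ only in an ending like _2 or _b are one class to them, and where a whole thing is asked for, a point or a joint stands for the part that bears it (a point fixed in the world has none). Each returns a list of dicts, best first, with "confidence" (0 to 1); they miss things now and then, are a little off and sometimes report something else, mostly with a low value. They report only what shows in the picture. A call takes as long as a camera call. They do not tell look-alikes from the thing itself.
- models.boxes_of(picture, thing): "at" ([x, y, z] in m, in world coordinates, good to about 4 mm: the middle of the surface that is visible of it).
The state is a dict: "time_s": time; "qpos": joint angles; "qvel": joint speeds; "joint_torque": joint torques, N m; "position": TCP position; "eef_rot": TCP orientation; "contact_force": force on the tool from outside, world axes, zero at the start; "wrist_torque": the same for the moment, N m; "opening": opening from 0.0 (shut) to 1.0 (fully open); "grip_force": force on a finger pad.
Only numpy, scipy, OpenCV 4.12 (cv2) and the standard library are available. Lean on these libraries where they do the work, as an engineer would, in place of code of your own. Each camera call takes 0.05 s, during which the arm holds its last target. There are 200 camera calls.

## Working session

There is one attempt and no reset: what is moved stays moved. The work goes in short steps, Python scripts to look and compute and a tool call to move; the robot and the scene stay as the last step left them, time stands still between calls to the robot, and variables do not carry over. Pictures are saved under pics/ and viewed, at most 14 in all, crops included, and the job is handed in when it is done.

Besides the shell and the picture viewer there is one more tool, called after "Emit:" as a command line: name --argument value ..., lists and objects as JSON in quotes. carry_out: Moves the arm, as the interface text tells. Its arguments: {"type":"object","properties":{"steps":{"type":"string"},"squeeze":{"type":"number"}},"required":["steps"]}

```bash
ls; mkdir -p pics
cat > h.py <<'E'
import numpy as np, cv2
from scipy.spatial.transform import Rotation as R
from station import sensors, snapshot, r, models
def save(p,n,crop=None,scale=1):
    f=p["frame"][:,:,::-1]
    if crop: x0,y0,x1,y1=crop; f=f[y0:y1,x0:x1]
    cv2.imwrite("pics/"+n,cv2.resize(f,None,fx=scale,fy=scale,interpolation=cv2.INTER_CUBIC))
def cloud(p):
    z=p["z_map"]; f=z.shape[0]/2/np.tan(np.radians(p["vfov"])/2)
    v,u=np.mgrid[:z.shape[0],:z.shape[1]]
    c=np.stack([(u-p["cx"])/f*z,(v-p["cy"])/f*z,z,np.ones_like(z)],-1)
    return (c@np.array(p["cam_to_world"]).T)[...,:3]
E
python3 - <<'E'
from h import *
np.set_printoptions(precision=4,suppress=True)
s=sensors.read_state(); print({k:np.round(v,4) for k,v in s.items()})
names="hub hub_top guard_bar guard_hinge lock_tip wheel_white wheel_yellow wheel_blue wheel_brown jar bangle brush wrench basin jade_block bottle machine".split()
for c in ["scene","side"]:
    p=snapshot(c); save(p,c+"0.png",scale=1.5); np.savez(c+"0.npz",**{k:np.array(v) for k,v in p.items()})
    print(c,np.array(p["cam_to_world"])[:3,3])
    for n in names:
        try: print(n,[(np.round(d["at"],3).tolist(),round(d["confidence"],2)) for d in models.boxes_of(p,n)][:3])
        except Exception as e: print(n,e)
E
```

```text
pics
{'time_s': np.float64(0.0), 'qpos': array([ 1.2084,  0.4352,  0.025 ,  1.5741, -0.0116,  1.134 , -0.0751]), 'qvel': array([ 0.0003, -0.0013,  0.0007, -0.0002, -0.0002,  0.0007,  0.0004]), 'joint_torque': array([ -0.0009, -67.0469,   1.0246, -31.6208,   0.0155,   0.0128,
         0.    ]), 'position': array([ 0.1604, -0.6036,  0.2415]), 'eef_rot': array([ 0.9916,  0.1295, -0.0002, -0.0008]), 'contact_force': array([-0.531 , -0.1113, -1.0215]), 'wrist_torque': array([ 0.0296, -0.0146, -0.0199]), 'grip_force': np.float64(0.0), 'opening': np.float64(0.9977)}
scene [1.5635 0.1348 0.8351]
hub [([0.569, 0.062, 0.032], 0.4)]
hub_top [([0.57, 0.059, 0.032], 0.37)]
guard_bar [([0.559, 0.063, 0.12], 0.97)]
guard_hinge [([0.602, 0.039, 0.05], 0.97)]
lock_tip []
wheel_white [([0.306, 0.56, 0.003], 0.78), ([0.601, 0.283, 0.007], 0.65), ([0.568, -0.185, 0.009], 0.63)]
wheel_yellow [([0.437, 0.349, 0.011], 0.74)]
wheel_blue [([0.59, -0.321, 0.005], 0.83)]
wheel_brown [([0.572, 0.06, 0.034], 0.18)]
jar [([0.751, 0.215, 0.08], 0.87), ([0.548, -0.046, 0.113], 0.62)]
bangle [([0.351, 0.198, 0.01], 
[... 508 characters left out ...]
8), ([0.599, -0.479, 0.08], 0.37)]
guard_hinge [([0.538, 0.079, 0.038], 0.86), ([0.578, -0.311, 0.009], 0.35)]
lock_tip []
wheel_white [([0.582, 0.298, 0.004], 0.83), ([0.352, -0.003, 0.007], 0.83), ([0.294, 0.571, 0.005], 0.8)]
wheel_yellow [([0.423, 0.361, 0.008], 0.83)]
wheel_blue [([0.58, -0.311, 0.005], 0.72)]
wheel_brown []
jar [([0.723, 0.234, 0.054], 0.52)]
bangle [([0.346, 0.211, 0.011], 0.46)]
brush [([0.312, 0.389, 0.02], 0.89)]
wrench [([0.805, -0.0, 0.005], 0.62)]
basin [([0.526, 0.501, 0.02], 0.56)]
jade_block [([0.663, 0.413, 0.038], 0.58)]
bottle [([0.596, -0.48, 0.078], 0.81), ([0.313, 0.389, 0.018], 0.6)]
machine [([0.538, 0.078, 0.046], 0.72), ([0.525, 0.504, 0.02], 0.66)]
```

View pics/scene0.png

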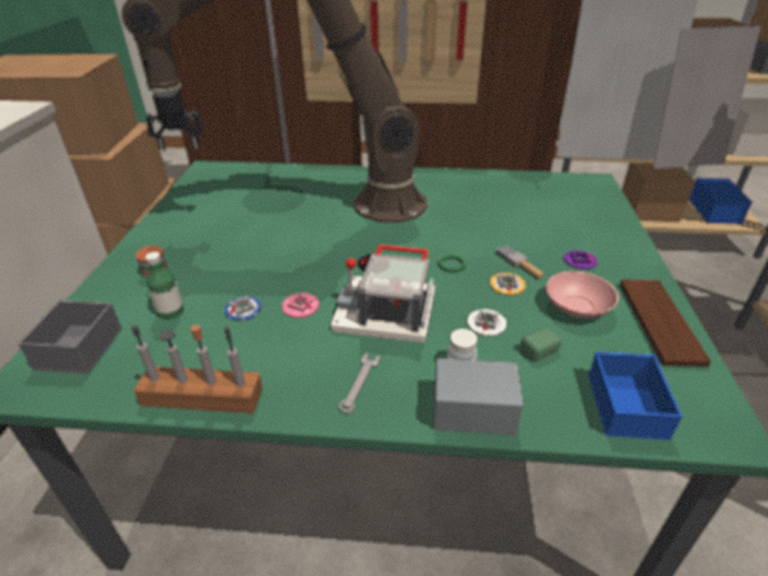

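View pics/side0.png

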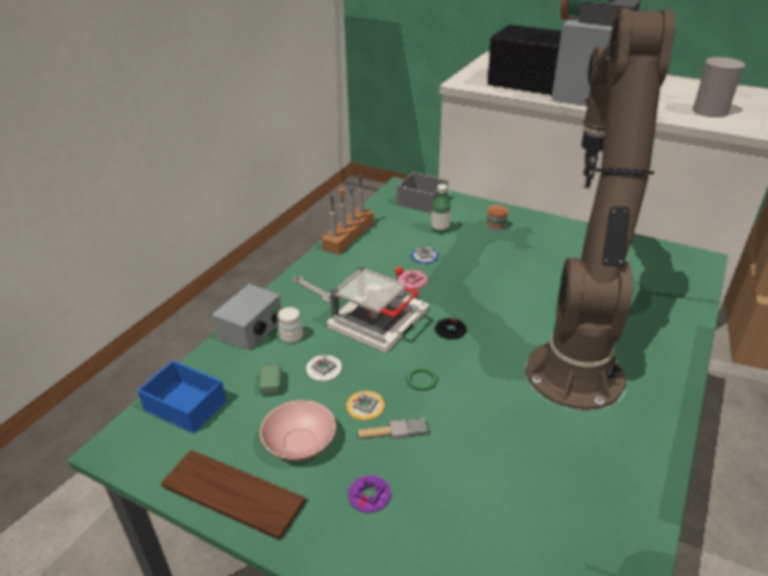

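Wheels present: white (scene px 487,321), yellow (508,283) and blue (242,307). Pink, black and purple are look-alikes, and there is no brown. Next I'll measure the machine from the red bar and knob pixels.

Run:
```python
import sys
from h import *
np.set_printoptions(precision=4,suppress=True)
for c in ["scene","side"]:
    p=dict(np.load(c+"0.npz")); X=cloud(p); 
    hsv=cv2.cvtColor(p["frame"],cv2.COLOR_RGB2HSV)
    red=((hsv[...,0]<6)|(hsv[...,0]>174))&(hsv[...,1]>140)&(hsv[...,2]>80)&(X[...,0]>.2)&(X[...,0]<.8)&(abs(X[...,1])<.3)&(X[...,2]>.06)
    n,l,st,ce=cv2.connectedComponentsWithStats(red.astype(np.uint8))
    for i in range(1,n):
        if st[i,4]<6: continue
        q=X[l==i]; m=np.median(q,0); _,_,V=np.linalg.svd((q-q.mean(0))); 
        print(c,ce[i],st[i,4],m,q.mean(0),V[0],q.min(0),q.max(0))
    # white base top z~0.025
    w=(hsv[...,1]<50)&(hsv[...,2]>140)&(abs(X[...,2]-.025)<.006)&(abs(X[...,0]-.55)<.2)&(abs(X[...,1]-.05)<.2)
    q=X[w][:,:2].astype(np.float32); print(w.sum(),cv2.minAreaRect(q))
```

```text
scene [267.9121 166.2857] 91 [0.463  0.0688 0.12  ] [0.4662 0.0687 0.1201] [ 0.1027  0.9947 -0.0024] [0.4516 0.0059 0.1124] [0.5031 0.1298 0.125 ]
scene [233.5 175. ] 28 [ 0.5463 -0.0496  0.1301] [ 0.546  -0.0495  0.1285] [ 0.6528 -0.7255 -0.2179] [ 0.537  -0.0589  0.1182] [ 0.554  -0.0409  0.1355]
511 ((0.5624096989631653, 0.03201346844434738), (0.22539889812469482, 0.20385468006134033), 84.62948608398438)
side [265.5 180. ] 16 [ 0.5347 -0.0442  0.1324] [ 0.5346 -0.0453  0.131 ] [ 0.2144 -0.9763 -0.0277] [ 0.5274 -0.0556  0.12  ] [ 0.5423 -0.0352  0.1378]
side [274.6154 194.3462] 26 [0.4579 0.015  0.1224] [0.4603 0.0182 0.1221] [-0.8035  0.5908  0.0733] [0.4457 0.005  0.1157] [0.4865 0.0425 0.1279]
side [262.3    206.8167] 60 [0.4615 0.1248 0.1223] [0.4673 0.1142 0.1218] [ 0.4689  0.8831 -0.0146] [0.4526 0.0655 0.1122] [0.4988 0.1343 0.1293]
449 ((0.5858890414237976, 0.11095133423805237), (0.42190366983413696, 0.20369796454906464), 36.9462890625)
```

```bash
cat >> h.py <<'E'
np.set_printoptions(precision=4,suppress=True)
def go(*tgts):
    """targets (x,y,z,phi) phi=world angle of tool y, tool down; prints shifts from present pose"""
    s=sensors.read_state(); p0=np.array(s["position"]); R0=R.from_quat(s["eef_rot"])
    Y=R0.as_matrix()[:,1]; print("t",round(float(s["time_s"]),2),"at",p0,"phi",np.arctan2(Y[1],Y[0]).round(4),"q",np.array(s["qpos"]).round(2),"F",np.array(s["contact_force"]).round(1),"open",round(float(s["opening"]),3),"grip",round(float(s["grip_force"]),1))
    for x,y,z,phi in tgts:
        R1=R.from_euler("z",phi+np.pi/2)*R.from_euler("x",np.pi)
        rv=(R0.inv()*R1).as_rotvec()
        print(np.round(R0.inv().apply(np.array([x,y,z])-p0)*1000,1),np.round(rv,4))
E
python3 -c "
from h import *
go((.40,.06,.32,-.1),(.459,.068,.25,-.098))"
```

```text
t 1.8 at [ 0.1605 -0.6041  0.2423] phi -1.3112 q [ 1.21  0.43  0.02  1.57 -0.01  1.13 -0.08] F [ 0.2  0.7 -0.3] open 1.0 grip 0.0
[ 401.9 -580.3  -77.7] [ 0.0001  0.0001 -1.2112]
[ 461.  -572.9   -7.7] [ 0.0001  0.0001 -1.2132]
```

Emit:
carry_out --steps "402 -580 -78 0 0 -1.211 1;402 -580 -78 0 0 -1.211 1;402 -580 -78 0 0 -1.211 1;402 -580 -78 0 0 -1.211 1;402 -580 -78 0 0 -1.211 1;402 -580 -78 0 0 -1.211 1;402 -580 -78 0 0 -1.211 1;402 -580 -78 0 0 -1.211 1;402 -580 -78 0 0 -1.211 1;402 -580 -78 0 0 -1.211 1;402 -580 -78 0 0 -1.211 1;402 -580 -78 0 0 -1.211 1;402 -580 -78 0 0 -1.211 1;402 -580 -78 0 0 -1.211 1;402 -580 -78 0 0 -1.211 1;402 -580 -78 0 0 -1.211 1;402 -580 -78 0 0 -1.211 1;402 -580 -78 0 0 -1.211 1;402 -580 -78 0 0 -1.211 1;402 -580 -78 0 0 -1.211 1" --squeeze 40

```text
time_s: 3.47
position: [0.3999, 0.0595, 0.3201]
eef_rot: [0.741, 0.671, -0.0, -0.0]
contact_force: [-0.1, 0.5, 0.1]
opening: 0.999
grip_force: 0.0
```

Run:
```python
from h import *
p=snapshot("wrist"); save(p,"w1.png",scale=1.5); np.savez("w1.npz",**{k:np.array(v) for k,v in p.items()})
print(np.array(p["cam_to_world"]))
for n in ["guard_bar","hub_top","hub","lock_tip","guard_hinge"]: print(n,[(np.round(d["at"],4),round(d["confidence"],2)) for d in models.boxes_of(p,n)][:2])
X=cloud(p); hsv=cv2.cvtColor(p["frame"],cv2.COLOR_RGB2HSV)
red=((hsv[...,0]<6)|(hsv[...,0]>174))&(hsv[...,1]>140)&(hsv[...,2]>60)&(X[...,2]>.04)&(p["z_map"]>0)
n,l,st,ce=cv2.connectedComponentsWithStats(red.astype(np.uint8))
for i in range(1,n):
    if st[i,4]<40: continue
    q=X[l==i]; m=np.median(q,0); V=np.linalg.svd(q-q.mean(0),full_matrices=False)[2]
    print(ce[i],st[i,4],m,q.mean(0),V[0],q.min(0),q.max(0))
go((.459,.068,.25,-.098))
```

```text
[[ 0.995  -0.0947 -0.0315  0.4079]
 [-0.0998 -0.9434 -0.3163  0.1419]
 [ 0.0002  0.3178 -0.9481  0.4522]
 [ 0.      0.      0.      1.    ]]
guard_bar [(array([0.5577, 0.0666, 0.1168]), 0.76), (array([0.342 , 0.2098, 0.0108]), 0.22)]
hub_top [(array([0.547 , 0.0617, 0.1242]), 0.27)]
hub []
lock_tip [(array([ 0.5363, -0.0452,  0.1279]), 0.94)]
guard_hinge [(array([0.5448, 0.0638, 0.1214]), 0.64)]
[307.0803 150.202 ] 1619 [0.459  0.0816 0.1237] [0.4645 0.0759 0.1236] [0.1093 0.994  0.0002] [0.4451 0.0053 0.1191] [0.5052 0.1338 0.1262]
[368.5493 244.7697] 304 [ 0.5335 -0.0449  0.1333] [ 0.534  -0.0455  0.1328] [ 0.6312  0.7483 -0.2041] [ 0.5236 -0.0585  0.1236] [ 0.5468 -0.0368  0.1379]
t 3.77 at [0.4    0.0588 0.3202] phi -0.1021 q [ 0.51  0.07 -0.82  1.89  0.05  1.21 -0.42] F [ 0.9 -0.6 -0.5] open 0.999 grip 0.0
[15.2 57.8 70.2] [-0.      0.0005 -0.0041]
```

View pics/w1.png

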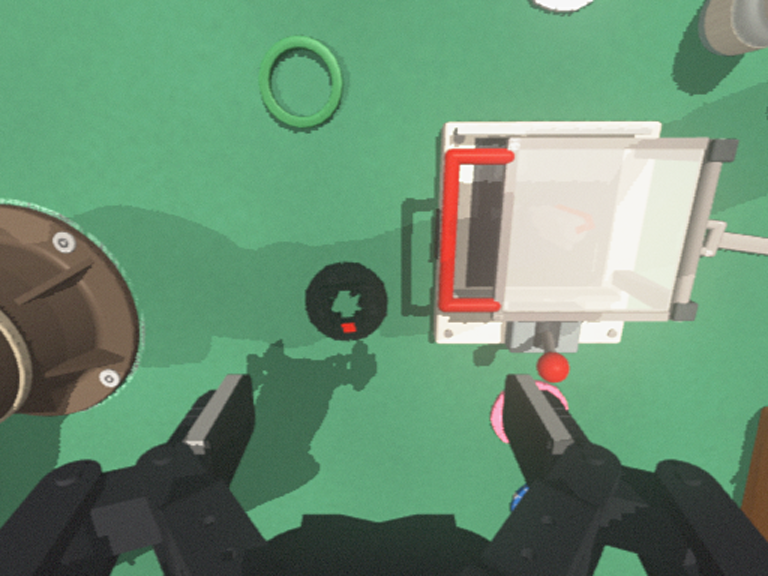

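Wrist view: bar at px (300,155), knob at (368,245), with the hub faintly visible under the panel near (375,150). Next step is refining the bar line.

Run:
```python
from h import *
p=dict(np.load("w1.npz")); X=cloud(p); hsv=cv2.cvtColor(p["frame"],cv2.COLOR_RGB2HSV)
red=((hsv[...,0]<6)|(hsv[...,0]>174))&(hsv[...,1]>140)&(hsv[...,2]>60)&(X[...,2]>.1)
v,u=np.mgrid[:384,:512]
m=red&(u<306)&(v>108)&(v<198); q=X[m]
V=np.linalg.svd(q-q.mean(0),full_matrices=False)[2]
print("bar",q.mean(0),V[0],np.arctan(V[0][0]/V[0][1]),"zmax",np.percentile(q[:,2],95))
m=red&(u>296)&(u<345)&(v<215);q=X[m];yaw=-.1
print("y ext", [ (q[:,:2]@[-np.sin(y),np.cos(y)]).min() for y in (-.1,)], [(q[:,:2]@[-np.sin(y),np.cos(y)]).max() for y in (-.1,)])
w=(hsv[...,1]<60)&(hsv[...,2]>150)&(abs(X[...,2]-.025)<.005)&(u>285)&(u<445)&(v>75)&(v<235)
print(w.sum(),cv2.minAreaRect(X[w][:,:2].astype(np.float32)))
```

```text
bar [0.455  0.0758 0.1256] [0.023  0.9168 0.3987] 0.02507577527657034 zmax 0.1253571697311739
y ext [np.float64(0.054029351039682295)] [np.float64(0.1819091234705247)]
2956 ((0.5583827495574951, 0.03508228063583374), (0.2230488657951355, 0.19944478571414948), 84.26228332519531)
```

Emit:
carry_out --steps "18 53 60 0 0 0 -0.15;18 53 100 0 0 0 -0.15;18 53 130 0 0 0 -0.15;18 53 150 0 0 0 -0.15;18 53 160 0 0 0 -0.15;18 53 170 0 0 0 -0.15;18 53 180 0 0 0 -0.15;18 53 190 0 0 0 -0.15;18 53 200 0 0 0 -0.15;18 53 210 0 0 0 -0.15;18 53 210 0 0 0 -0.15;18 53 210 0 0 0 -1;18 53 210 0 0 0 -1;18 53 210 0 0 0 -1;18 53 210 0 0 0 -1;18 53 210 0 0 0 -1" --squeeze 40

```text
time_s: 5.1
position: [0.4558, 0.0724, 0.111]
eef_rot: [0.742, 0.671, 0.001, 0.001]
contact_force: [4.0, -1.2, 0.2]
opening: 0.124
grip_force: 39.1
```

Run:
```python
from h import *
go()
import numpy as np
for t in np.linspace(0.1,1.7,17): print("0 %.0f %.0f"%(190*(1-np.cos(t)),-190*np.sin(t)),end="; ")
```

```text
t 5.1 at [0.4558 0.0724 0.111 ] phi -0.1005 q [ 0.29  0.44 -0.72  2.07  0.41  0.77 -0.79] F [ 4.  -1.2  0.2] open 0.124 grip 39.1
0 1 -19; 0 4 -38; 0 8 -56; 0 15 -74; 0 23 -91; 0 33 -107; 0 45 -122; 0 58 -136; 0 72 -149; 0 87 -160; 0 104 -169; 0 121 -177; 0 139 -183; 0 158 -187; 0 177 -190; 0 196 -190; 0 214 -188;
```

Gripping the bar (12 mm bar, opening ≈0.12). Lifting now.

Emit:
carry_out --steps "0 1 -19 0 0 0 -1;0 4 -38 0 0 0 -1;0 8 -56 0 0 0 -1;0 15 -74 0 0 0 -1;0 23 -91 0 0 0 -1;0 33 -107 0 0 0 -1;0 45 -122 0 0 0 -1;0 58 -136 0 0 0 -1;0 72 -149 0 0 0 -1;0 87 -160 0 0 0 -1;0 104 -169 0 0 0 -1;0 121 -177 0 0 0 -1;0 139 -183 0 0 0 -1;0 158 -187 0 0 0 -1;0 177 -190 0 0 0 -1;0 196 -190 0 0 0 -1;0 209 -189 0 0 0 -1;0 209 -189 0 0 0 -1"

```text
time_s: 6.6
position: [0.6647, 0.0519, 0.3001]
eef_rot: [0.742, 0.671, 0.001, 0.0]
contact_force: [3.8, -0.7, 6.5]
opening: 0.124
grip_force: 43.0
```

Emit:
carry_out --steps "0 0 0 0 0 0 -0.2;0 0 0 0 0 0 -0.2;0 0 -20 0 0 0 -0.2;0 0 -50 0 0 0 -0.2;0 -20 -60 0 0 0 -0.2;10 -60 -60 0 0 0 -0.2;20 -90 -60 0 0 0 0.5;30 -110 -40 0 0 0 1;30 -110 -20 0 0 0 1;30 -110 -20 0 0 0 1;30 -110 -20 0 0 0 1"

```text
time_s: 7.52
position: [0.5554, 0.0914, 0.3189]
eef_rot: [0.742, 0.671, -0.001, -0.0]
contact_force: [0.2, -1.8, -0.0]
opening: 0.997
grip_force: 0.0
```

Run:
```python
from h import *
go()
p=snapshot("wrist"); save(p,"w2.png",scale=1.5); np.savez("w2.npz",**{k:np.array(v) for k,v in p.items()})
for n in ["guard_bar","hub_top","hub"]: print(n,[(np.round(d["at"],4),round(d["confidence"],2)) for d in models.boxes_of(p,n)][:2])
X=cloud(p); hsv=cv2.cvtColor(p["frame"],cv2.COLOR_RGB2HSV)
red=((hsv[...,0]<6)|(hsv[...,0]>174))&(hsv[...,1]>140)&(hsv[...,2]>60)&(X[...,2]>.03)
n,l,st,ce=cv2.connectedComponentsWithStats(red.astype(np.uint8))
for i in range(1,n):
    if st[i,4]<40: continue
    q=X[l==i]; print(ce[i],st[i,4],np.median(q,0),q.min(0),q.max(0))
t=(abs(X[...,2]-.103)<.005)&(np.hypot(X[...,0]-.559,X[...,1]-.061)<.03)
q=X[t]; print("top",t.sum(),q.mean(0), cv2.minEnclosingCircle(q[:,:2].astype(np.float32)))
```

```text
t 7.52 at [0.5554 0.0914 0.3189] phi -0.1003 q [ 0.3   0.38 -0.77  1.56  0.27  1.31 -0.61] F [ 0.2 -1.8 -0. ] open 0.997 grip 0.0
guard_bar [(array([0.6579, 0.079 , 0.2502]), 0.94)]
hub_top [(array([0.5634, 0.0703, 0.0797]), 0.81), (array([0.7231, 0.2164, 0.0873]), 0.61)]
hub [(array([0.5589, 0.0731, 0.0824]), 0.82)]
[267.14 179.3 ] 100 [0.5727 0.0699 0.0872] [0.5688 0.06   0.0378] [0.5774 0.0724 0.1003]
[449.3464 239.2689] 3603 [0.6638 0.0928 0.3114] [ 0.5637 -0.1991  0.0352] [0.8754 0.174  0.4509]
[248.7897 277.0886] 271 [ 0.5371 -0.0439  0.1333] [ 0.5256 -0.0569  0.1215] [0.5637 0.174  0.4509]
[420.5278 373.5444] 180 [ 0.6536 -0.0051  0.3117] [ 0.5637 -0.0106  0.3032] [0.6585 0.174  0.4509]
top 305 [0.5605 0.0625 0.1019] ((0.5601124167442322, 0.061486270278692245), 0.01693439856171608)
```

View pics/w2.png

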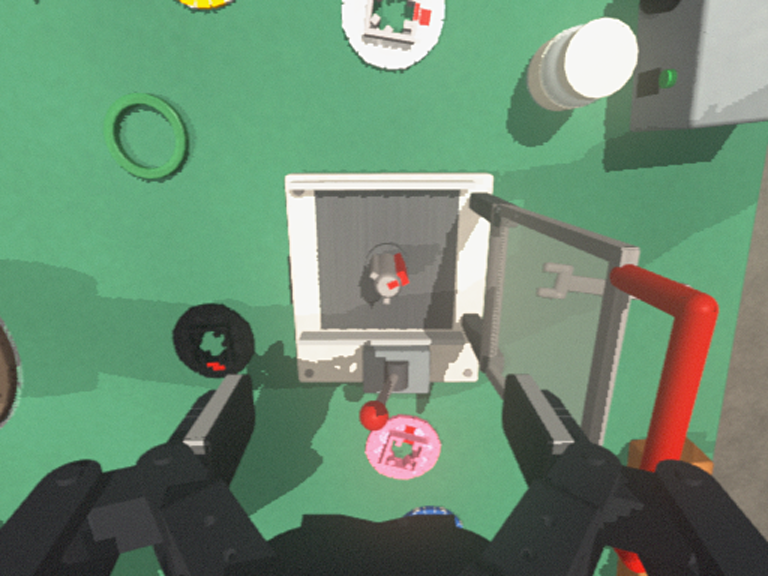

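Hub top at (0.560,0.062), with the red rib pointing roughly +x/+y; the guard is well back. I'll take a closer look to get the hub angle.

Emit:
carry_out --steps "-29 7 50 0 0 0 1;-29 7 95 0 0 0 1;-29 7 100 0 0 0 1;-29 7 100 0 0 0 1"

```text
time_s: 8.05
position: [0.5583, 0.0602, 0.2148]
eef_rot: [0.742, 0.67, -0.003, -0.002]
contact_force: [-0.9, -0.8, -0.0]
opening: 1.003
grip_force: 0.0
```

```bash
cat >> h.py <<'E'
def topdown(p,z,c,half=.05,res=.0002):
    """resample picture onto plane z around c -> image (row 0 = +y, col 0=-x), float"""
    n=int(2*half/res)+1; xs=c[0]-half+np.arange(n)*res; ys=c[1]+half-np.arange(n)*res
    gx,gy=np.meshgrid(xs,ys); W=np.stack([gx,gy,np.full_like(gx,z),np.ones_like(gx)],-1)
    C=W@np.linalg.inv(np.array(p["cam_to_world"])).T
    f=384/2/np.tan(np.radians(p["vfov"])/2)
    return cv2.remap(p["frame"],(C[...,0]/C[...,2]*f+p["cx"]).astype(np.float32),(C[...,1]/C[...,2]*f+p["cy"]).astype(np.float32),cv2.INTER_LINEAR),gx,gy
def redmask(f): 
    h=cv2.cvtColor(f,cv2.COLOR_RGB2HSV); return ((h[...,0]<8)|(h[...,0]>172))&(h[...,1]>130)&(h[...,2]>50)
E
python3 - <<'E'
from h import *
go()
p=snapshot("wrist"); np.savez("w3.npz",**{k:np.array(v) for k,v in p.items()})
X=cloud(p)
t=(abs(X[...,2]-.103)<.0025)&(np.hypot(X[...,0]-.56,X[...,1]-.062)<.016)
q=X[t]; c,rad=cv2.minEnclosingCircle(q[:,:2].astype(np.float32)); print("top",t.sum(),q.mean(0),c,rad)
m=redmask(p["frame"])&(abs(X[...,2]-.098)<.0025)&(np.hypot(X[...,0]-.56,X[...,1]-.062)<.022)
q=X[m]; print(m.sum(),q.mean(0),cv2.minAreaRect(q[:,:2].astype(np.float32)))
im,gx,gy=topdown(p,.098,(.56,.062),.025,.0001)
cv2.imwrite("pics/hub3.png",im[:,:,::-1])
# steel rib top pts
m2=~redmask(p["frame"])&(abs(X[...,2]-.098)<.0015)&(np.hypot(X[...,0]-.56,X[...,1]-.062)<.02)&(np.hypot(X[...,0]-.56,X[...,1]-.062)>.0125)
q=X[m2]; 
for a in sorted(np.degrees(np.arctan2(q[:,1]-.062,q[:,0]-.56)).round(0)): print(a,end=" ")
E
```

```text
t 8.05 at [0.5583 0.0602 0.2148] phi -0.1024 q [ 0.32  0.46 -0.74  1.72  0.34  1.1  -0.62] F [-0.9 -0.8 -0. ] open 1.003 grip 0.0
top 406 [0.5597 0.0617 0.1032] (0.5595632195472717, 0.061037857085466385) 0.010882439091801643
91 [0.573  0.0659 0.0983] ((0.5727505087852478, 0.06564681231975555), (0.00597916217520833, 0.012244155630469322), 19.702951431274414)
-153.0 -120.0 -110.0 -110.0 -108.0 -108.0 -107.0 -107.0 -107.0 -106.0 -105.0 -105.0 -104.0 -102.0 -102.0 -101.0 -101.0 -98.0 -98.0 -98.0 -98.0 -98.0 -95.0 -95.0 -95.0 -95.0 -95.0 -91.0 -58.0 134.0 134.0 135.0 135.0 136.0 136.0 137.0 138.0 139.0 139.0 140.0 141.0 143.0 143.0 143.0 144.0 145.0 146.0 146.0 148.0 149.0 150.0 151.0 152.0 152.0 152.0 154.0 155.0
```

View pics/hub3.png

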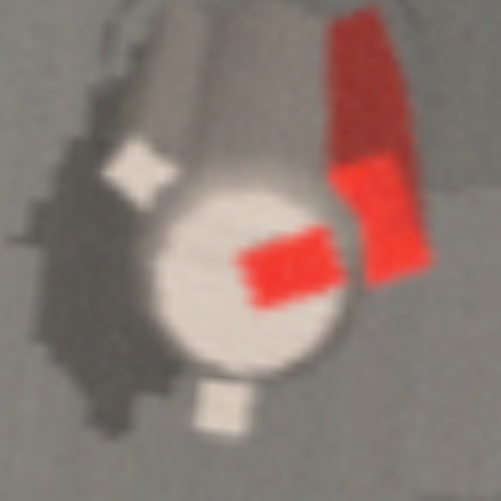

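Hub: centre (0.560, 0.061), rib angle 19.5° (0.34 rad). Three features agree: the red tip's edges, the line through the steel ribs, and a fit of all three ribs. On to the white wheel.

```bash
python3 -c "
from h import *
go((.59,.29,.215,-.1),(.59,.29,.14,-.1))"
```

```text
t 8.1 at [0.5596 0.0618 0.2178] phi -0.1012 q [ 0.32  0.46 -0.74  1.71  0.34  1.1  -0.62] F [0.9 0.2 0.7] open 1.005 grip 0.0
[230.1   7.2   2.6] [-0.004   0.0007 -0.0012]
[230.2   7.5  77.6] [-0.004   0.0007 -0.0012]
```

Emit:
carry_out --steps "40 1 0 0 0 0 1;80 3 0 0 0 0 1;120 5 0 0 0 0 1;160 7 20 0 0 0 1;200 7 50 0 0 0 1;230 7 70 0 0 0 1;230 7 77 0 0 0 1;230 7 77 0 0 0 1;230 7 77 0 0 0 1;230 7 77 0 0 0 1"

```text
time_s: 8.93
position: [0.5916, 0.2905, 0.1446]
eef_rot: [0.742, 0.67, 0.001, 0.001]
contact_force: [0.4, -0.3, 0.4]
opening: 0.996
grip_force: 0.0
```

```bash
cat >> h.py <<'E'
def wheel(tag,guess,zb=0.):
    """measure wheel: centre from collar top depth, angle from red bar and collar rect"""
    p=snapshot("wrist"); np.savez(tag+".npz",**{k:np.array(v) for k,v in p.items()})
    X=cloud(p); d=np.hypot(X[...,0]-guess[0],X[...,1]-guess[1])
    m=(abs(X[...,2]-zb-.018)<.004)&(d<.06)&(p["z_map"]>0)
    q=X[m]; rect=cv2.minAreaRect(q[:,:2].astype(np.float32)); c=np.array(rect[0]); print("collar",m.sum(),np.median(q,0),rect)
    rm=m&redmask(p["frame"])&(np.hypot(X[...,0]-c[0],X[...,1]-c[1])<.034); rr=X[rm].mean(0)
    print("red",rm.sum(),rr,"ang red",np.arctan2(rr[1]-c[1],rr[0]-c[0]),"rect ang",[(np.radians(rect[2])+k*np.pi/2).round(3) for k in (-2,-1,0,1)])
    im,gx,gy=topdown(p,zb+.018,c,.05,.0002); cv2.imwrite("pics/%s.png"%tag,im[:,:,::-1])
    dk=(abs(X[...,2]-zb-.006)<.003)&(d<.07); cc,rad=cv2.minEnclosingCircle(X[dk][:,:2].astype(np.float32)); print("disc",cc,rad)
    return c
E
python3 -c "
from h import *
go()
wheel('white',(.59,.29))"
```

```text
t 8.93 at [0.5916 0.2905 0.1446] phi -0.1016 q [-0.12  0.67 -0.68  1.55  0.46  1.08 -1.01] F [ 0.4 -0.3  0.4] open 0.996 grip 0.0
collar 1225 [0.587  0.2859 0.0183] ((0.5867037177085876, 0.2840310335159302), (0.04683596268296242, 0.04603039100766182), 75.69292449951172)
red 53 [0.607  0.2793 0.0188] ang red -0.22850340156634405 rect ang [np.float64(-1.821), np.float64(-0.25), np.float64(1.321), np.float64(2.892)]
disc (0.5961993336677551, 0.2814785838127136) 0.055558621883392334
```

View pics/white.png

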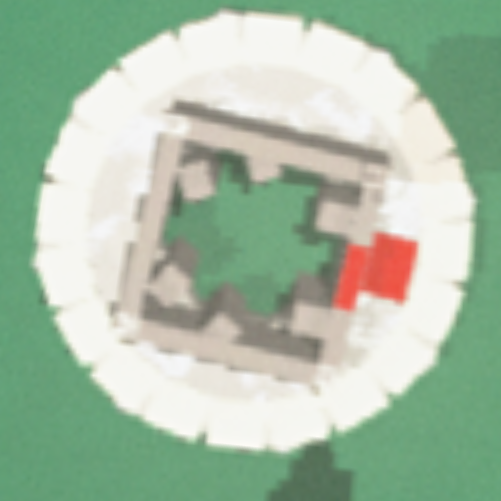

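Clean view of the white wheel: collar 46 mm, red bar at -0.245 rad, centre (0.5867, 0.2840). Grasping it.

```bash
python3 -c "
from h import *
go((.5867,.284,.06,-.245),(.5867,.284,.0155,-.245))"
```

```text
t 8.98 at [0.5917 0.2901 0.1445] phi -0.1022 q [-0.12  0.67 -0.68  1.56  0.46  1.08 -1.01] F [-1.  -0.2  0.2] open 1.001 grip 0.0
[-6.6 -4.6 84.5] [ 0.0027 -0.0011  0.1428]
[ -6.7  -4.7 129. ] [ 0.0027 -0.0011  0.1428]
```

Emit:
carry_out --steps "-7 -5 40 0.003 -0.001 0.143 1;-7 -5 84 0.003 -0.001 0.143 1;-7 -5 105 0.003 -0.001 0.143 1;-7 -5 120 0.003 -0.001 0.143 1;-7 -5 129 0.003 -0.001 0.143 1;-7 -5 129 0.003 -0.001 0.143 1;-7 -5 129 0.003 -0.001 0.143 1;-7 -5 129 0.003 -0.001 0.143 -1;-7 -5 129 0.003 -0.001 0.143 -1;-7 -5 129 0.003 -0.001 0.143 -1;-7 -5 129 0.003 -0.001 0.143 -1;-7 -5 129 0.003 -0.001 0.143 -1" --squeeze 50

```text
time_s: 9.98
position: [0.5864, 0.2848, 0.0152]
eef_rot: [0.788, 0.616, 0.0, -0.0]
contact_force: [1.7, -1.4, 7.3]
opening: 0.52
grip_force: 56.1
```

```bash
python3 -c "
from h import *
go((.5867,.284,.21,.34),(.560,.061,.21,.34),(.560,.061,.125,.34))"
```

```text
t 9.98 at [0.5864 0.2848 0.0152] phi -0.2436 q [-0.17  0.8  -0.57  1.67  0.54  0.84 -1.22] F [ 1.7 -1.4  7.3] open 0.52 grip 56.1
[  -0.5    0.6 -194.8] [ 0.0007 -0.0005 -0.5836]
[-223.4   28.5 -195. ] [ 0.0007 -0.0005 -0.5836]
[-223.5   28.4 -110. ] [ 0.0007 -0.0005 -0.5836]
```

Emit:
carry_out --steps "0 0 -40 0 0 0 -1;0 0 -80 0 0 0 -1;0 0 -120 0 0 -0.1 -1;0 0 -160 0 0 -0.2 -1;-30 4 -190 0 0 -0.3 -1;-70 9 -195 0 0 -0.4 -1;-110 14 -195 0 0 -0.5 -1;-150 19 -195 0 0 -0.584 -1;-190 24 -195 0 0 -0.584 -1;-223 28 -195 0.001 0 -0.584 -1;-223 28 -195 0.001 0 -0.584 -1;-223 28 -195 0.001 0 -0.584 -1;-223 28 -195 0.001 0 -0.584 -1"

```text
time_s: 11.07
position: [0.5585, 0.0616, 0.2087]
eef_rot: [0.577, 0.817, -0.001, -0.002]
contact_force: [0.5, 0.6, -4.4]
opening: 0.522
grip_force: 54.9
```

Run:
```python
from h import *
go((.5598,.0617,.13,.34),(.5598,.0617,.105,.34),(.5598,.0617,.0485,.34))
p=snapshot("wrist"); save(p,"h1.png",scale=1.5)
```

```text
t 11.07 at [0.5585 0.0616 0.2087] phi 0.3405 q [ 0.4   0.51 -0.86  1.72  0.42  1.12 -0.25] F [ 0.5  0.6 -4.4] open 0.522 grip 54.9
[-0.4  1.6 78.7] [-0.0037 -0.0011  0.0005]
[ -0.4   1.7 103.7] [-0.0037 -0.0011  0.0005]
[ -0.5   1.9 160.2] [-0.0037 -0.0011  0.0005]
```

View pics/h1.png

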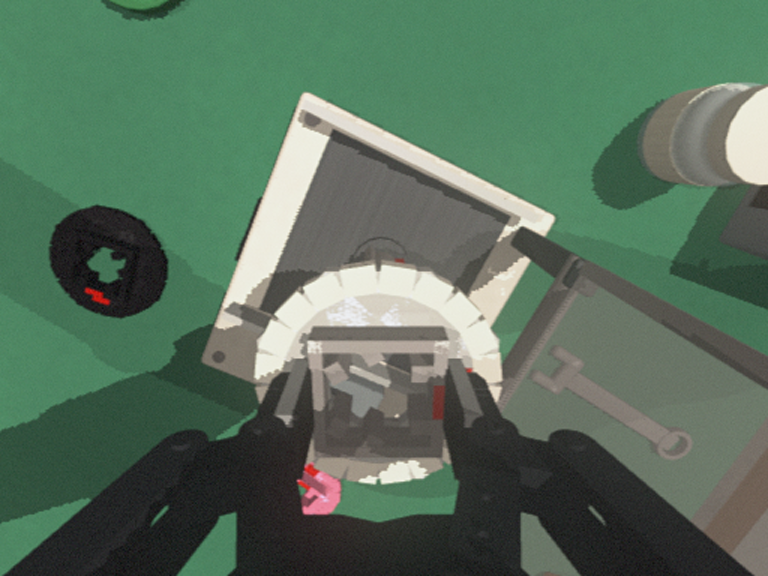

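The white wheel is held squarely, with its red bar facing right (hub +x). Lowering it onto the hub.

Emit:
carry_out --steps "-0.5 1.5 40 -0.004 -0.001 0 -1;-0.5 1.5 78 -0.004 -0.001 0 -1;-0.5 1.5 85 -0.004 -0.001 0 -1;-0.5 1.5 92 -0.004 -0.001 0 -1;-0.5 1.5 97 -0.004 -0.001 0 -1;-0.5 1.5 102 -0.004 -0.001 0 -1;-0.5 1.5 107 -0.004 -0.001 0 -1;-0.5 1.5 107 -0.004 -0.001 0 -1"

```text
time_s: 11.78
position: [0.5601, 0.0615, 0.1017]
eef_rot: [0.577, 0.817, 0.0, 0.0]
contact_force: [0.5, -0.1, -3.8]
opening: 0.525
grip_force: 55.0
```

```bash
python3 -c "
from h import *
go((.5598,.0617,.0485,.34)); print(sensors.read_state()['wrist_torque'])"
```

```text
t 11.78 at [0.5601 0.0615 0.1017] phi 0.3409 q [ 0.34  0.62 -0.78  1.83  0.55  0.91 -0.36] F [ 0.5 -0.1 -3.8] open 0.525 grip 55.0
[ 0.3 -0.3 53.2] [0.0008 0.0003 0.0009]
[-0.0158  0.019  -0.0087]
```

Emit:
carry_out --steps "0 0 10 0 0 0 -1;0 0 20 0 0 0 -1;0 0 30 0 0 0 -1;0 0 38 0 0 0 -1;0 0 45 0 0 0 -1;0 0 50 0 0 0 -1;0 0 53 0 0 0 -1;0 0 53 0 0 0 -1"

```text
time_s: 12.45
position: [0.5596, 0.0615, 0.0484]
eef_rot: [0.577, 0.817, -0.0, 0.0]
contact_force: [0.4, 0.2, -3.2]
opening: 0.52
grip_force: 55.0
```

Emit:
carry_out --steps "0 0 0 0 0 0 0.7;0 0 0 0 0 0 0.7;0 0 0 0 0 0 0.7;0 0 -15 0 0 0 0.7;0 0 -50 0 0 0 0.7;0 0 -90 0 0 0 0.7;0 0 -120 0 0 0 0.7;40 -3 -130 0 0 0 1;80 -6 -130 0 0 0 1;120 -9 -130 0 0 0 1;160 -12 -130 0 0 0 1;200 -15 -120 0 0 0 1;240 -18 -110 0 0 0 1;280 -22 -100 0 0 0 1;320 -25 -92 0 0 0 1;320 -25 -92 0 0 0 1;320 -25 -92 0 0 0 1;320 -25 -92 0 0 0 1"

```text
time_s: 13.95
position: [0.4292, 0.3545, 0.1405]
eef_rot: [0.577, 0.817, -0.0, 0.0]
contact_force: [-0.4, 0.5, -0.0]
opening: 0.999
grip_force: 0.0
```

```bash
python3 -c "
from h import *
go()
wheel('yellow',(.43,.355))"
```

```text
t 13.95 at [0.4292 0.3545 0.1405] phi 0.3418 q [-0.21  0.57 -0.83  1.81  0.5   0.98 -0.91] F [-0.4  0.5 -0. ] open 0.999 grip 0.0
collar 1267 [0.4243 0.3509 0.0184] ((0.42519471049308777, 0.34870433807373047), (0.0460665225982666, 0.04678800702095032), 2.5103132724761963)
red 56 [0.4459 0.35   0.0189] ang red 0.06069920146254902 rect ang [np.float64(-3.098), np.float64(-1.527), np.float64(0.044), np.float64(1.615)]
disc (0.4238370358943939, 0.34843987226486206) 0.047421734780073166
```

View pics/yellow.png

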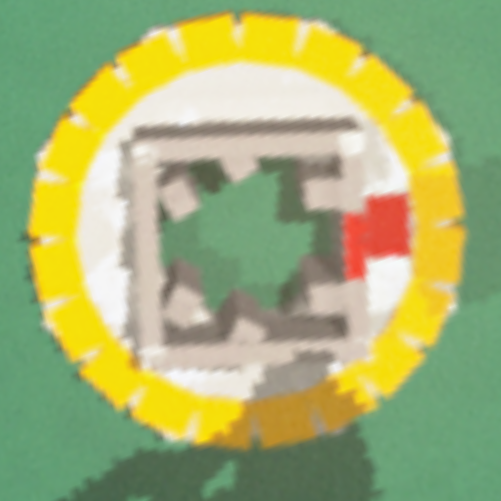

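Yellow: centre (0.4252, 0.3487), angle 0.045, keyway on +x.

```bash
python3 -c "
from h import *
go((.4252,.3487,.0155,.045))"
```

```text
t 14.0 at [0.4299 0.3536 0.1405] phi 0.3398 q [-0.21  0.57 -0.83  1.81  0.5   0.98 -0.91] F [ 0.7 -0.1  0. ] open 1.001 grip 0.0
[ -2.9  -6.1 125. ] [0.0003 0.001  0.2948]
```

Emit:
carry_out --steps "-3 -6 30 0 0.001 0.12 1;-3 -6 60 0 0.001 0.24 1;-3 -6 90 0 0.001 0.295 1;-3 -6 110 0 0.001 0.295 1;-3 -6 120 0 0.001 0.295 1;-3 -6 125 0 0.001 0.295 1;-3 -6 125 0 0.001 0.295 1;-3 -6 125 0 0.001 0.295 -1;-3 -6 125 0 0.001 0.295 -1;-3 -6 125 0 0.001 0.295 -1;-3 -6 125 0 0.001 0.295 -1;-3 -6 125 0 0.001 0.295 -1" --squeeze 50

```text
time_s: 15.0
position: [0.4252, 0.3501, 0.0168]
eef_rot: [0.691, 0.723, 0.001, 0.0]
contact_force: [0.2, -1.0, 8.0]
opening: 0.52
grip_force: 50.8
```

```bash
python3 -c "
from h import *
go((.4252,.3487,.215,.34),(.560,.0615,.215,.34),(.560,.0615,.12,.34))"
```

```text
t 15.0 at [0.4252 0.3501 0.0168] phi 0.0458 q [-0.34  0.7  -0.63  1.93  0.62  0.72 -1.3 ] F [ 0.2 -1.   8. ] open 0.52 grip 50.8
[  -1.1    0.3 -198.2] [ 0.002  -0.0014 -0.2942]
[-294.2  121.8 -198.4] [ 0.002  -0.0014 -0.2942]
[-294.3  121.6 -103.4] [ 0.002  -0.0014 -0.2942]
```

Emit:
carry_out --steps "0 0 -40 0 0 0 -1;0 0 -80 0 0 0 -1;0 0 -120 0 0 0 -1;0 0 -160 0 0 0 -1;-30 12 -190 0 0 -0.1 -1;-65 26 -198 0 0 -0.2 -1;-100 40 -198 0.002 -0.001 -0.294 -1;-135 55 -198 0.002 -0.001 -0.294 -1;-170 70 -198 0.002 -0.001 -0.294 -1;-205 85 -198 0.002 -0.001 -0.294 -1;-240 99 -198 0.002 -0.001 -0.294 -1;-275 114 -198 0.002 -0.001 -0.294 -1;-294 121 -198 0.002 -0.001 -0.294 -1;-294 121 -198 0.002 -0.001 -0.294 -1;-294 121 -160 0.002 -0.001 -0.294 -1;-294 121 -130 0.002 -0.001 -0.294 -1;-294 121 -110 0.002 -0.001 -0.294 -1;-294 121 -110 0.002 -0.001 -0.294 -1;-294 121 -110 0.002 -0.001 -0.294 -1"

```text
time_s: 16.58
position: [0.5581, 0.0617, 0.1249]
eef_rot: [0.577, 0.817, -0.001, -0.001]
contact_force: [0.1, 0.2, -3.3]
opening: 0.522
grip_force: 54.9
```

```bash
python3 -c "
from h import *
go((.5597,.0621,.10,.34),(.5597,.0621,.068,.34))"
```

```text
t 16.58 at [0.5581 0.0617 0.1249] phi 0.3406 q [ 0.34  0.59 -0.79  1.81  0.5   0.95 -0.32] F [ 0.1  0.2 -3.3] open 0.522 grip 54.9
[-0.1  1.8 24.9] [-0.004  -0.0008  0.0005]
[-0.2  1.9 56.9] [-0.004  -0.0008  0.0005]
```

Emit:
carry_out --steps "0 1.8 5 -0.004 -0.001 0 -1;0 1.8 10 -0.004 -0.001 0 -1;0 1.8 15 -0.004 -0.001 0 -1;0 1.8 20 -0.004 -0.001 0 -1;0 1.8 25 -0.004 -0.001 0 -1;0 1.8 25 -0.004 -0.001 0 -1"

```text
time_s: 17.08
position: [0.5602, 0.0618, 0.0993]
eef_rot: [0.577, 0.816, 0.0, 0.001]
contact_force: [0.1, 0.4, -4.4]
opening: 0.52
grip_force: 54.9
```

```bash
python3 -c "
from h import *
go((.5597,.0621,.0685,.34))"
```

```text
t 17.08 at [0.5602 0.0618 0.0993] phi 0.3398 q [ 0.32  0.62 -0.76  1.84  0.54  0.9  -0.35] F [ 0.1  0.4 -4.4] open 0.52 grip 54.9
[ 0.5 -0.4 30.8] [ 0.0011  0.0009 -0.0002]
```

Emit:
carry_out --steps "0 0 10 0 0 0 -1;0 0 20 0 0 0 -1;0 0 27 0 0 0 -1;0 0 31 0 0 0 -1;0 0 31 0 0 0 -1;0 0 31 0 0 0 0.7;0 0 31 0 0 0 0.7;0 0 31 0 0 0 0.7;0 0 15 0 0 0 0.7;0 0 -25 0 0 0 0.7;0 0 -65 0 0 0 0.7;0 0 -100 0 0 0 0.7;-38 -10 -110 0 0 0 1;-76 -20 -110 0 0 0 1;-114 -30 -110 0 0 0 1;-152 -40 -110 0 0 0 1;-190 -50 -110 0 0 0 1;-228 -60 -100 0 0 0 1;-266 -72 -80 0 0 0 1;-304 -84 -60 0 0 0 1"

```text
time_s: 18.75
position: [0.583, -0.2497, 0.1633]
eef_rot: [0.578, 0.816, 0.001, 0.002]
contact_force: [1.7, 0.3, -0.3]
opening: 0.997
grip_force: 0.0
```

```bash
python3 -c "
from h import *
go((.585,-.316,.14,.34),(.585,-.316,.14,-.2))"
```

```text
t 18.75 at [ 0.583  -0.2497  0.1633] phi 0.3393 q [ 0.81  0.64 -0.77  1.6   0.49  1.1   0.25] F [ 1.7  0.3 -0.3] open 0.997 grip 0.0
[-63.1 -20.2  23.4] [ 0.0039  0.0028 -0.0007]
[-63.1 -20.2  23.4] [0.0046 0.0017 0.5393]
```

Emit:
carry_out --steps "-40 -13 10 0.002 0.001 0 1;-63 -20 23 0.004 0.003 0 1;-63 -20 23 0.004 0.003 0 1;-63 -20 23 0.004 0.003 0 1"

```text
time_s: 19.08
position: [0.5836, -0.3155, 0.1386]
eef_rot: [0.579, 0.815, -0.0, -0.002]
contact_force: [1.1, 0.7, 0.2]
opening: 1.0
grip_force: 0.0
```

```bash
python3 -c "
from h import *
go()
wheel('blue',(.585,-.316))"
```

```text
t 19.08 at [ 0.5836 -0.3155  0.1386] phi 0.3361 q [ 0.86  0.71 -0.74  1.54  0.51  1.1   0.34] F [1.1 0.7 0.2] open 1.0 grip 0.0
collar 1279 [ 0.5803 -0.3231  0.0184] ((0.5806323289871216, -0.3239595592021942), (0.046201106160879135, 0.04670124873518944), 40.28303909301758)
red 48 [ 0.5946 -0.3393  0.0189] ang red -0.8327058811227004 rect ang [np.float64(-2.439), np.float64(-0.868), np.float64(0.703), np.float64(2.274)]
disc (0.5889730453491211, -0.3130893111228943) 0.059921566396951675
```

View pics/blue.png

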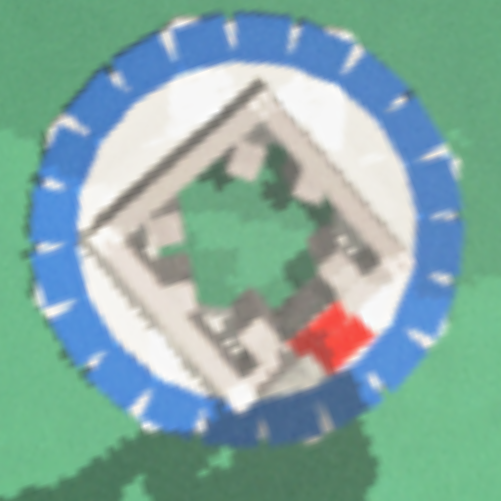

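Blue: centre (0.5806, -0.3240), keyway at -0.865 rad.

```bash
python3 -c "
from h import *
go((.5806,-.3238,.0165,-.865))"
```

```text
t 19.13 at [ 0.5846 -0.3132  0.1397] phi 0.3391 q [ 0.86  0.71 -0.74  1.54  0.51  1.1   0.34] F [1.4 0.7 0.4] open 1.001 grip 0.0
[ -9.   -7.1 123.2] [-0.0033 -0.0017  1.2041]
```

Emit:
carry_out --steps "-9 -7 20 0 0 0.12 1;-9 -7 40 0 0 0.24 1;-9 -7 50 0 0 0.36 1;-9 -7 60 0 0 0.48 1;-9 -7 70 0 0 0.6 1;-9 -7 75 0 0 0.72 1;-9 -7 75 0 0 0.84 1;-9 -7 75 0 0 0.96 1;-9 -7 80 0 0 1.08 1;-9 -7 85 -0.003 -0.002 1.204 1;-9 -7 90 -0.003 -0.002 1.204 1;-9 -7 90 -0.003 -0.002 1.204 1;-9 -7 90 -0.003 -0.002 1.204 1"

```text
time_s: 20.22
position: [0.5812, -0.3229, 0.0503]
eef_rot: [0.937, 0.349, -0.0, 0.0]
contact_force: [0.9, -1.2, -0.6]
opening: 1.005
grip_force: 0.0
```

```bash
python3 -c "
from h import *
go((.5806,-.3238,.0165,-.865))"
```

```text
t 20.22 at [ 0.5812 -0.3229  0.0503] phi -0.8583 q [ 0.68  0.73 -0.4   1.62  0.35  0.86 -0.72] F [ 0.9 -1.2 -0.6] open 1.005 grip 0.0
[-1.1  0.3 33.8] [0.0006 0.0006 0.0067]
```

Emit:
carry_out --steps "-1 0 15 0 0 0.006 1;-1 0 27 0 0 0.006 1;-1 0 33 0 0 0.006 1;-1 0 33 0 0 0.006 1;-1 0 33 0 0 0.006 -1;-1 0 33 0 0 0.006 -1;-1 0 33 0 0 0.006 -1;-1 0 33 0 0 0.006 -1;-1 0 33 0 0 0.006 -1" --squeeze 50

```text
time_s: 20.97
position: [0.5807, -0.3251, 0.0179]
eef_rot: [0.939, 0.343, 0.0, 0.001]
contact_force: [-1.3, -0.7, 5.6]
opening: 0.518
grip_force: 52.2
```

```bash
python3 -c "
from h import *
go((.5806,-.324,.23,.34),(.560,.0615,.23,.34),(.560,.0615,.13,.34))"
```

```text
t 20.97 at [ 0.5807 -0.3251  0.0179] phi -0.87 q [ 0.67  0.77 -0.38  1.64  0.37  0.8  -0.74] F [-1.3 -0.7  5.6] open 0.518 grip 52.2
[   0.5   -0.4 -212.1] [ 0.0017  0.0017 -1.21  ]
[ 233.4 -308.3 -212.9] [ 0.0017  0.0017 -1.21  ]
[ 233.4 -308.6 -112.9] [ 0.0017  0.0017 -1.21  ]
```

Emit:
carry_out --steps "0 0 -40 0 0 0 -1;0 0 -80 0 0 0 -1;0 0 -120 0 0 -0.1 -1;0 0 -160 0 0 -0.2 -1;10 -13 -190 0 0 -0.3 -1;30 -40 -212 0 0 -0.4 -1;50 -66 -212 0 0 -0.5 -1;70 -92 -212 0 0 -0.6 -1;90 -119 -212 0 0 -0.7 -1;110 -145 -212 0 0 -0.8 -1;130 -172 -212 0 0 -0.9 -1;150 -198 -212 0 0 -1 -1;170 -225 -212 0 0 -1.1 -1;190 -251 -212 0.002 0.002 -1.21 -1;212 -280 -212 0.002 0.002 -1.21 -1;233 -307 -212 0.002 0.002 -1.21 -1;233 -307 -212 0.002 0.002 -1.21 -1;233 -307 -180 0.002 0.002 -1.21 -1;233 -307 -150 0.002 0.002 -1.21 -1;233 -307 -150 0.002 0.002 -1.21 -1"

```text
time_s: 22.63
position: [0.5566, 0.0585, 0.1611]
eef_rot: [0.577, 0.817, -0.004, -0.004]
contact_force: [-1.3, -1.4, -5.6]
opening: 0.522
grip_force: 54.4
```

```bash
python3 -c "
from h import *
go((.5603,.0604,.10,.34))"
```

```text
t 22.63 at [0.5566 0.0585 0.1611] phi 0.3403 q [ 0.36  0.55 -0.8   1.78  0.45  1.02 -0.27] F [-1.3 -1.4 -5.6] open 0.522 grip 54.4
[ 0.4  4.8 61. ] [-0.0105 -0.0023  0.0003]
```

Emit:
carry_out --steps "0 2 20 0 0 0 -1;0 2 27 0 0 0 -1;0 2 27 0 0 0 -1;0 2 27 0 0 0 -1;0 2 27 0 0 0 -1"

```text
time_s: 23.05
position: [0.5626, 0.0611, 0.1407]
eef_rot: [0.577, 0.816, 0.0, -0.001]
contact_force: [0.8, 0.3, -3.6]
opening: 0.519
grip_force: 54.4
```

```bash
python3 -c "
from h import *
go((.5603,.0604,.10,.34))"
```

```text
t 23.05 at [0.5626 0.0611 0.1407] phi 0.3397 q [ 0.34  0.57 -0.78  1.79  0.48  0.98 -0.3 ] F [ 0.8  0.3 -3.6] open 0.519 grip 54.4
[ 0.1 -2.4 40.7] [ 0.0001 -0.0014 -0.0003]
```

Emit:
carry_out --steps "0 -2.4 5 0 -0.001 0 -1;0 -2.4 12 0 -0.001 0 -1;0 -2.4 12 0 -0.001 0 -1;0 -2.4 18 0 -0.001 0 -1;0 -2.4 24 0 -0.001 0 -1;0 -2.4 30 0 -0.001 0 -1;0 -2.4 36 0 -0.001 0 -1;0 -2.4 38 0 -0.001 0 -1;0 -2.4 38 0 -0.001 0 -1"

```text
time_s: 23.8
position: [0.5593, 0.0601, 0.1006]
eef_rot: [0.577, 0.817, -0.001, -0.001]
contact_force: [-0.4, 0.6, -4.6]
opening: 0.522
grip_force: 54.4
```

```bash
python3 -c "
from h import *
go((.5603,.0604,.0865,.34))"
```

```text
t 23.8 at [0.5593 0.0601 0.1006] phi 0.3401 q [ 0.32  0.61 -0.75  1.84  0.52  0.9  -0.34] F [-0.4  0.6 -4.6] open 0.522 grip 54.4
[-0.1  1.1 14.1] [-0.0026 -0.001   0.0001]
```

Emit:
carry_out --steps "0 0.8 5 0 0 0 -1;0 0.8 10 0 0 0 -1;0 0.8 14 0 0 0 -1;0 0.8 14 0 0 0 -1;0 0.8 14 0 0 0 0.7;0 0.8 14 0 0 0 0.7;0 0.8 14 0 0 0 0.7;0 0.8 0 0 0 0 0.7;0 0.8 -40 0 0 0 0.7;0 0.8 -80 0 0 0 0.7;0 0.8 -115 0 0 0 0.7;0 0.8 -115 0 0 0 1;0 0.8 -115 0 0 0 1"

```text
time_s: 24.88
position: [0.562, 0.061, 0.2191]
eef_rot: [0.577, 0.816, 0.001, 0.001]
contact_force: [0.1, -0.6, -1.4]
opening: 0.998
grip_force: 0.0
```

Run:
```python
from h import *
go()
p=snapshot("wrist"); np.savez("stack.npz",**{k:np.array(v) for k,v in p.items()}); save(p,"stack.png",scale=1.5)
X=cloud(p); d=np.hypot(X[...,0]-.56,X[...,1]-.061)
for lo,hi in ((.028,.034),(.034,.038),(.038,.042),(.05,.054),(.055,.06),(.06,.068),(.072,.078),(.08,.084),(.084,.09),(.09,.096),(.096,.1),(.1,.106)):
    m=(X[...,2]>lo)&(X[...,2]<=hi)&(d<.05); print(lo,hi,m.sum(),end=" | ")
m=(abs(X[...,2]-.087)<.004)&(d<.036); print(); print(m.sum(),np.median(X[m],0),cv2.minAreaRect(X[m][:,:2].astype(np.float32)))
m=(abs(X[...,2]-.075)<.004)&(d>.036)&(d<.05);print(m.sum(),np.median(X[m],0))
for c in ("scene","side"):
    p=snapshot(c)
    for n in ("wheel_white","wheel_brown","wheel_blue","wheel_yellow"): print(c,n,[(np.round(b["at"],3).tolist(),round(b["confidence"],2)) for b in models.boxes_of(p,n)][:4])
```

```text
t 24.88 at [0.562  0.061  0.2191] phi 0.3396 q [ 0.38  0.49 -0.83  1.71  0.4   1.12 -0.23] F [ 0.1 -0.6 -1.4] open 0.998 grip 0.0
0.028 0.034 19 | 0.034 0.038 32 | 0.038 0.042 105 | 0.05 0.054 47 | 0.055 0.06 43 | 0.06 0.068 36 | 0.072 0.078 4105 | 0.08 0.084 156 | 0.084 0.09 1124 | 0.09 0.096 61 | 0.096 0.1 223 | 0.1 0.106 427 | 
1172 [0.5572 0.0682 0.0874] ((0.5596513152122498, 0.06215924769639969), (0.04599134624004364, 0.0462321974337101), 20.02036476135254)
2342 [0.5567 0.0717 0.0757]
scene wheel_white [([0.569, -0.179, 0.01], 0.7), ([0.301, 0.563, 0.008], 0.55)]
scene wheel_brown []
scene wheel_blue []
scene wheel_yellow [([0.548, -0.045, 0.112], 0.7), ([0.599, 0.061, 0.061], 0.64), ([0.652, 0.039, 0.125], 0.56)]
side wheel_white [([0.292, 0.57, 0.004], 0.94), ([0.542, 0.097, 0.036], 0.56), ([0.355, -0.005, 0.006], 0.47), ([0.552, -0.163, 0.006], 0.47)]
side wheel_brown []
side wheel_blue [([0.553, 0.079, 0.075], 0.53), ([0.656, 0.073, 0.2], 0.44)]
side wheel_yellow [([0.542, 0.098, 0.059], 0.62)]
```

View pics/stack.png

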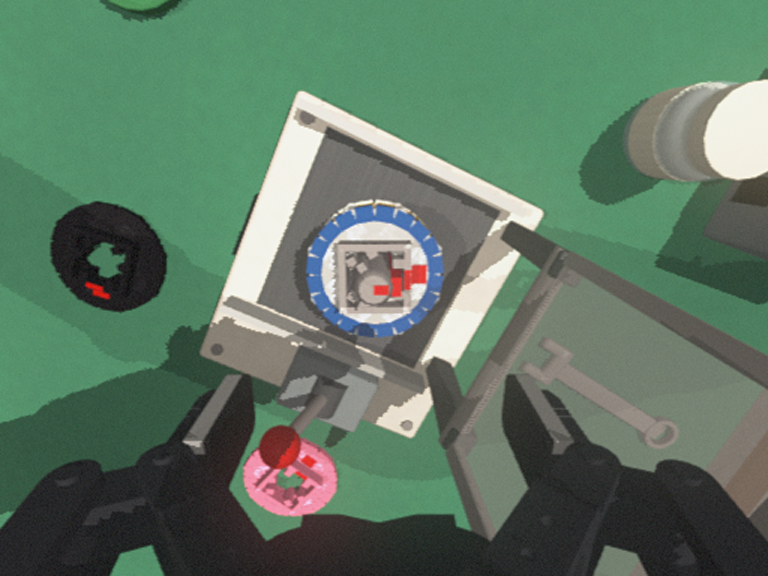

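All three wheels are home: the collar top reads 0.0874 (expected 0.087), at 20°. Now back to the bar to shut the guard.

```bash
python3 -c "
from h import *
go((.5647,.0619,.37,-.1),(.6647,.0519,.37,-.1))"
```

```text
t 25.43 at [0.5605 0.0605 0.2161] phi 0.34 q [ 0.38  0.49 -0.83  1.71  0.4   1.12 -0.23] F [0.2 0.1 0.1] open 0.998 grip 0.0
[   0.     4.1 -153.9] [-0.002  -0.0005  0.44  ]
[ -42.7   95.1 -154.1] [-0.002  -0.0005  0.44  ]
```

Emit:
carry_out --steps "0 4 -40 0 0 0.12 0.5;0 4 -80 0 0 0.24 0;0 4 -120 0 0 0.36 -0.2;0 4 -154 0 0 0.44 -0.2;0 4 -154 0 0 0.44 -0.2;-15 35 -154 -0.002 0 0.44 -0.2;-30 65 -154 -0.002 0 0.44 -0.2;-43 95 -154 -0.002 0 0.44 -0.2;-43 95 -154 -0.002 0 0.44 -0.2;-43 95 -154 -0.002 0 0.44 -0.2;-43 95 -154 -0.002 0 0.44 -0.2"

```text
time_s: 26.35
position: [0.6644, 0.0522, 0.3698]
eef_rot: [0.741, 0.671, 0.0, -0.001]
contact_force: [-0.2, -0.5, 0.3]
opening: 0.399
grip_force: 0.0
```

Run:
```python
from h import *
go((.6647,.0519,.300,-.1))
p=snapshot("wrist"); X=cloud(p); m=redmask(p["frame"])&(X[...,2]>.29)&(abs(X[...,0]-.665)<.05)
q=X[m]; print(m.sum(),np.median(q,0),q.min(0),q.max(0))
for y in (.03,.05,.07,.09): 
    k=m&(abs(X[...,1]-y)<.01); print(y,k.sum(),X[k].mean(0) if k.any() else "")
```

```text
t 26.35 at [0.6644 0.0522 0.3698] phi -0.0992 q [ 0.25  0.54 -0.71  1.2   0.34  1.52 -0.51] F [-0.2 -0.5  0.3] open 0.399 grip 0.0
[-0.3  0.3 69.8] [-0.0006 -0.0009  0.0008]
2623 [0.6649 0.0629 0.3126] [ 0.6531 -0.0102  0.2905] [0.6753 0.1344 0.502 ]
0.03 369 [0.662  0.0301 0.3124]
0.05 398 [0.6639 0.0501 0.3125]
0.07 458 [0.666  0.0702 0.3122]
0.09 497 [0.668  0.0901 0.3123]
```

Emit:
carry_out --steps "0 0 30 0 0 0 -0.2;0 0 50 0 0 0 -0.2;0 0 62 0 0 0 -0.2;0 0 70 0 0 0 -0.2;0 0 70 0 0 0 -0.2;0 0 70 0 0 0 -1;0 0 70 0 0 0 -1;0 0 70 0 0 0 -1;0 0 70 0 0 0 -1;0 0 70 0 0 0 -1" --squeeze 40

```text
time_s: 27.23
position: [0.6652, 0.0519, 0.3018]
eef_rot: [0.742, 0.671, 0.001, 0.001]
contact_force: [-1.8, -0.7, 7.2]
opening: 0.125
grip_force: 39.4
```

Run:
```python
from h import *
go((.4545,.0725,.1105,-.1))
for t in np.linspace(1.571,-.03,17): print("0 %.0f %.0f"%(-190*np.cos(t)-19,-(190*np.sin(t)-189)),end="; ")
```

```text
t 27.23 at [0.6652 0.0519 0.3018] phi -0.1001 q [ 0.26  0.56 -0.71  1.33  0.36  1.38 -0.54] F [-1.8 -0.7  7.2] open 0.125 grip 39.4
[  -0.7 -212.2  190.7] [ 0.0025 -0.0009 -0.0001]
0 -19 -1; 0 -38 -0; 0 -57 3; 0 -75 7; 0 -93 14; 0 -110 22; 0 -126 32; 0 -141 44; 0 -155 57; 0 -168 71; 0 -179 86; 0 -188 103; 0 -196 120; 0 -202 138; 0 -206 157; 0 -209 176; 0 -209 195;
```

Emit:
carry_out --steps "0 -19 -1 0 0 0 -1;0 -38 0 0 0 0 -1;0 -57 3 0 0 0 -1;0 -75 7 0 0 0 -1;0 -93 14 0 0 0 -1;0 -110 22 0 0 0 -1;0 -126 32 0 0 0 -1;0 -141 44 0 0 0 -1;0 -155 57 0 0 0 -1;0 -168 71 0 0 0 -1;0 -179 86 0 0 0 -1;0 -188 103 0 0 0 -1;0 -196 120 0 0 0 -1;0 -202 138 0 0 0 -1;0 -206 157 0 0 0 -1;0 -209 176 0 0 0 -1;0 -210 188 0 0 0 -1;0 -210 192 0 0 0 -1;0 -210 194 0 0 0 -1;0 -210 194 0 0 0 -1"

```text
time_s: 28.9
position: [0.456, 0.0728, 0.1076]
eef_rot: [0.741, 0.671, -0.0, 0.001]
contact_force: [-6.9, -2.4, 16.3]
opening: 0.123
grip_force: 46.8
```

The guard is shut (TCP z is back to the starting grip height, with a firm stop). Releasing the bar and going to the robot side of the lock knob.

Emit:
carry_out --steps "0 0 2 0 0 0 -0.2;0 0 2 0 0 0 -0.2;0 0 2 0 0 0 -0.2;0 0 -20 0 0 0 -0.2;0 0 -55 0 0 0 -0.2;0 0 -90 0 0 0 -0.2;-30 8 -100 0 0 0 -0.6;-65 15 -100 0 0 0 -1;-95 22 -100 0 0 0 -1;-115 30 -100 0 0 0 -1;-115 30 -100 0 0 0 -1;-115 30 -100 0 0 0 -1"

```text
time_s: 29.9
position: [0.4744, -0.046, 0.2062]
eef_rot: [0.743, 0.67, 0.0, -0.0]
contact_force: [-0.0, 0.1, -0.8]
opening: -0.0
grip_force: 0.0
```

Run:
```python
from h import *
p=snapshot("wrist"); X=cloud(p)
go((.474,-.045,.118,-.1))
m=redmask(p["frame"])&(X[...,2]>.1)
n,l,st,ce=cv2.connectedComponentsWithStats(m.astype(np.uint8))
for i in range(1,n):
    if st[i,4]>40: q=X[l==i]; print(ce[i],st[i,4],np.median(q,0),q.min(0),q.max(0))
save(p,"lock.png",scale=1.5)
```

```text
t 29.95 at [ 0.4743 -0.0446  0.2063] phi -0.1009 q [ 0.59  0.33 -0.76  1.93  0.27  0.99 -0.39] F [ 0.2  0.4 -0.1] open 0.001 grip 0.0
[-0.5 -0.3 88.3] [ 0.0006 -0.001  -0.0009]
[216.4763  84.8778] 3126 [0.4565 0.0425 0.1236] [0.4442 0.0043 0.1174] [0.4934 0.0989 0.3384]
[331.6068 203.5522] 824 [ 0.5346 -0.0457  0.1337] [ 0.4826 -0.0598  0.1229] [0.5484 0.0362 0.3384]
```

View pics/lock.png

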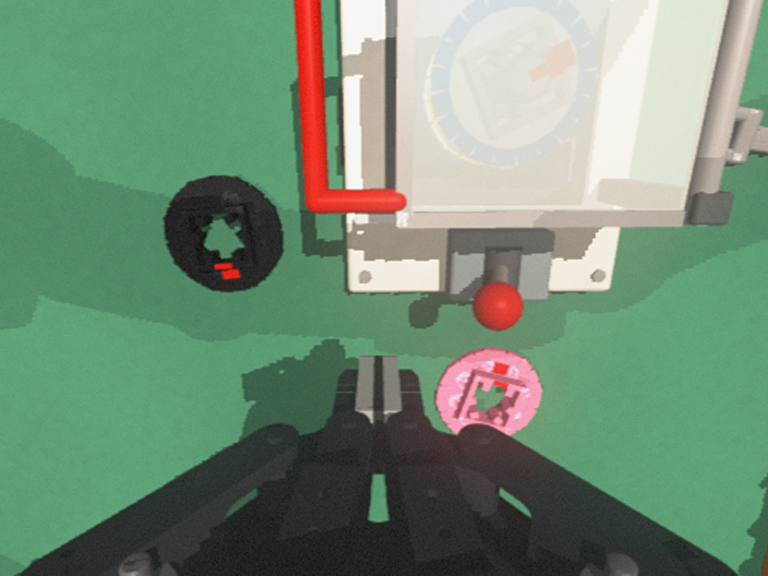

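Knob at px (332,204), world about (0.536,-0.050,0.122); the guard lies shut. Lower and push.

Emit:
carry_out --steps "-3 0 40 0 0 0 -1;-3 0 75 0 0 0 -1;-3 0 90 0 0 0 -1;-3 0 90 0 0 0 -1;-3 15 90 0 0 0 -1;-3 25 90 0 0 0 -1;-3 35 90 0 0 0 -1;-3 43 90 0 0 0 -1;-3 50 90 0 0 0 -1;-3 57 90 0 0 0 -1;-3 64 90 0 0 0 -1;-3 71 90 0 0 0 -1;-3 78 90 0 0 0 -1;-3 83 90 0 0 0 -1;-3 87 90 0 0 0 -1;-3 87 90 0 0 0 -1"

```text
time_s: 31.28
position: [0.5613, -0.0565, 0.1161]
eef_rot: [0.742, 0.671, 0.001, 0.0]
contact_force: [-0.0, -0.2, 0.4]
opening: 0.004
grip_force: 0.0
```

Run:
```python
from h import *
go()
p=snapshot("wrist"); X=cloud(p)
m=redmask(p["frame"])&(X[...,2]>.1)&(X[...,1]<-.01)
q=X[m]; print(m.sum(),np.median(q,0),q.min(0),q.max(0))
```

```text
t 31.28 at [ 0.5613 -0.0565  0.1161] phi -0.1003 q [ 0.47  0.56 -0.66  1.83  0.43  0.9  -0.49] F [-0.  -0.2  0.4] open 0.004 grip 0.0
2062 [ 0.5868 -0.0489  0.1307] [ 0.5755 -0.0639  0.1189] [ 0.6005 -0.0413  0.1545]
```

Emit:
carry_out --steps "0 3 0 0 0 0 -1;0 6 0 0 0 0 -1;0 9 0 0 0 0 -1;0 11 0 0 0 0 -1;0 11 0 0 0 0 -1"

```text
time_s: 31.75
position: [0.5709, -0.0575, 0.116]
eef_rot: [0.742, 0.671, -0.0, -0.001]
contact_force: [-4.1, 0.4, 2.5]
opening: -0.001
grip_force: 2.0
```

Run:
```python
from h import *
go()
p=snapshot("wrist"); X=cloud(p)
m=redmask(p["frame"])&(X[...,2]>.1)&(X[...,1]<-.01)
q=X[m]; print(m.sum(),np.median(q,0),q.min(0),q.max(0))
```

```text
t 31.75 at [ 0.5709 -0.0575  0.116 ] phi -0.1 q [ 0.46  0.58 -0.65  1.8   0.43  0.91 -0.48] F [-4.1  0.4  2.5] open -0.001 grip 2.0
1988 [ 0.5962 -0.0501  0.1268] [ 0.5851 -0.0649  0.1148] [ 0.6096 -0.0421  0.1505]
```

Emit:
carry_out --steps "0 2 0 0 0 0 -1;0 4 0 0 0 0 -1;0 4 0 0 0 0 -1"

```text
time_s: 32.05
position: [0.5717, -0.0576, 0.1157]
eef_rot: [0.741, 0.671, -0.003, -0.002]
contact_force: [-17.2, 0.6, 12.2]
opening: 0.001
grip_force: 8.9
```

Emit:
carry_out --steps "0 -10 0 0 0 0 -1;0 -30 0 0 0 0 -1;0 -50 -20 0 0 0 -1;0 -50 -60 0 0 0 -1;0 -60 -100 0 0 0 -1;0 -60 -100 0 0 0 -1;0 -60 -100 0 0 0 -1;0 -60 -100 0 0 0 -1"

```text
time_s: 32.72
position: [0.516, -0.0523, 0.2164]
eef_rot: [0.742, 0.671, 0.001, 0.001]
contact_force: [-0.1, -0.5, -0.7]
opening: 0.002
grip_force: 0.0
```

Run:
```python
from h import *
go()
p=snapshot("wrist"); X=cloud(p)
m=redmask(p["frame"])&(X[...,2]>.1)&(X[...,1]<-.01)
q=X[m]; print(m.sum(),np.median(q,0),q.min(0),q.max(0))
m=redmask(p["frame"])&(X[...,2]>.1)&(X[...,1]>.01)&(X[...,0]<.48);print(np.median(X[m],0))
save(p,"end.png",scale=1.5)
```

```text
t 32.72 at [ 0.516  -0.0523  0.2164] phi -0.1005 q [ 0.56  0.39 -0.74  1.82  0.3   1.05 -0.39] F [-0.1 -0.5 -0.7] open 0.002 grip 0.0
716 [ 0.5945 -0.0521  0.127 ] [ 0.5843 -0.0664  0.1173] [ 0.6086 -0.0426  0.1317]
[0.4564 0.0525 0.1235]
```

View pics/end.png

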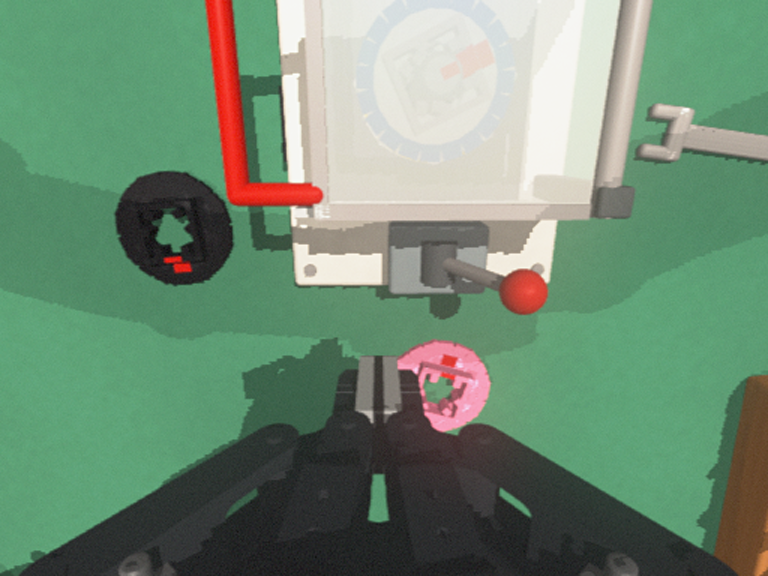

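The lever leans fully away from the robot (it hit the stop at 17 N), the guard is shut with bar z unchanged, and the robot is clear.

```bash
python3 -c "
from h import *
print(r.finish_job())"
```

```text
the job is handed in; nothing more can be done
None
```

All three wheels on the bench (white, yellow and blue; there was no brown) are fully home on the hub, the guard is shut, the lock lever is at its far stop, and the job is handed in, though no verdict came back.

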